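Light a rock core plug with the bench torch

TASK

First put the thin round rock core plug (the 30 mm one) from the tray into the flared cup of the plug holder, upright and fully home, and let go of it. Then draw the torch straight up out of its stand, turn it aslant, about half way between upright and level, and hold it up close to the plug, roughly a hand's width (8 cm) away, with its lens pointing at the middle of the plug's upper end face, so that slanting light shows up its grain. Finish while still holding the torch there, quite still and touching nothing but the gripper, and leave everything else where it stands.

Things in the scene. Friction and masses are not known exactly. Their poses are not given: they have to be found in the camera images.
- plug: the core plug to load: a plain rock cylinder, 30 mm in diameter, 65 mm long, 0.08 to 0.15 kg, standing upright in the tray; origin at the centre of its lower end, z up along its axis
- plug_face (a point): centre of the core plug's upper end face, 65 mm from its origin
- tray: low steel sample tray, 120 x 280 mm, floor 4 mm thick, rim 12 mm high, fixed; it holds three rock samples in a row along its long side (its y axis) about 90 mm apart, in any order; origin at the centre of its underside
- wide_plug: a thicker rock cylinder in the tray, 40 mm in diameter, 70 mm high, to be left alone; origin at the centre of its lower end
- billet: a flat rectangular rock block in the tray, 30 x 48 mm and 24 mm high, to be left alone; origin at the centre of its underside
- holder: the plug holder, fixed: a dark square foot plate 85 x 85 mm, 12 mm thick, on its middle an upright aluminium cup of 40 mm outside diameter with a round bore 32.5 mm wide; the upper 8 mm of the cup flare out to a mouth of 41.5 mm inside (49 mm outside), the rim is 50 mm above the table; origin at the centre of its underside, z up along the bore's axis
- holder_floor (a point): centre of the flat floor of the holder's bore, 12 mm above the table and 38 mm below the rim; a plug standing on it sticks out 27 mm above the rim
- stand: two-place stand, fixed: grey base plate 75 x 165 mm, 12 mm thick, with two upright open aluminium sleeves, 34 mm outside and 28 mm inside, reaching from 12 to 57 mm above the table, on the stand's y axis 45 mm either side of its origin (centre of the underside); one holds the torch, the other the blower
- torch: dark metal inspection torch, a round rod 130 mm long: head 25 mm in diameter for the first 30 mm, barrel 22 mm in diameter up to 127 mm, then a small 12 mm rubber button; 0.07 to 0.14 kg, balanced about 61 mm from the lens; it stands upright, lens down, in a sleeve of the stand with its lens 12 mm above the table, so that its upper 85 mm stick out; origin at the centre of the lens, z along the torch from lens to tail (the light goes along -z)
- blower: black rubber dust blower, a bulb 50 mm in diameter standing nozzle down in the other sleeve of the stand, top about 110 mm above the table; to be left alone; origin at the nozzle's tip, 17 mm above the table
- dish: closed clear dish, 64 mm in diameter, 15 mm high, on the table, to be left alone; origin at the centre of its underside
- jar: small closed jar, 48 mm in diameter, 65 mm high, on the table, to be left alone; origin at the centre of its underside
- loupe: folding pocket lens, 36 mm round and 16 mm high with a black handle along its x axis out to 57 mm, lying on the table, to be left alone; origin at the centre of the round part's underside
- pencup: grey pen cup, 76 mm in diameter, with brushes and pencils up to 180 mm high, to be left alone; origin at the centre of its underside
- caliper: steel caliper, 200 mm long, lying on the table, up to 13 mm high, to be left alone; origin at the middle of its beam on the table

How it is judged:
By the outcome, as a careful person would: the job done as asked, in the order asked, and still so for the second after the job is handed in, while the arm keeps its last pose, push and grip.
It also fails if it takes over 51 s, if anything falls off the work surface, if the arm or the gripper's body presses on something with over 40 N, if the wrist force passes 120 N, or if a joint passes its speed limit or range.

ROBOT

A 7-joint arm with a two-finger parallel gripper is mounted at the origin on the work surface. World frame = base frame: x ahead of the robot, y to its left, z up, the work surface at z = 0. Lengths are in m, angles in rad, forces in N, time in s.
With the tool pointing down it reaches from about 0.425 to 0.875 m from the base axis. Payload 8.4 kg.
Tool frame: the origin (TCP) lies at the very end of the fingers, on their centre line; the grasp point (between the pads) lies robot.tcp_to_grasp behind it (robot.tcp_to_grasp is the distance from the TCP to the grasp point, in m); z points along the fingers, y is the line along which they close (so a half turn about z gives the same grasp; the last joint's range is limited). The gripper opens to 85 mm and grips with 20 to 120 N. Pads are 22 mm wide; open, the fingers measure 114 mm over their backs; the gripper's body (76 mm by 85 mm) begins 54 mm behind the grasp point. The pads swing forward as they close: fully open they stand 13 mm farther back than shut.
Start: joints at [-1.35, 0.333, 0.04, 1.465, -0.013, 1.343, -0.059], TCP at [0.204, 0.617, 0.231] pointing down, gripper open.
Joint ranges: [-2.58, 2.58], [-0.38, 2.09], [-1.3, 1.39], [0.25, 2.4], [-1.5, 4.64], [0.08, 2.09], [-2.65, 2.65]. Speed limits (rad/s): [2.22, 2.22, 2.79, 2.79, 3.14, 3.14, 3.14].

INTERFACE

Orientations are given as a unit quaternion [x, y, z, w].
In Python, from plant import robot gives the robot as it stands.
- The arm moves only by the shell command python3 -m inch 'ROWS' [FORCE]. ROWS is JSON, a list of rows, each a list of 7 numbers: the shift along the tool's x, y, z in cm, then the turn, a rotation vector about the tool's x, y, z in degrees, then the closure, from -1 (fully open) to 1 (shut). A call has 1 to 12 rows; each row is the pose to reach, as a shift and turn from the pose commanded when the call began, along the tool's axes at that moment; what a row does not reach only later rows make up. A row lasts 1/10 s, in which the tool goes at most 50 mm and 8.59 degrees, less where a joint would pass 70% of its speed; a pose out of reach is approached as far as the arm can. A call with a gripper value outside its range is refused whole. The fingers move at their own pace and stop on an object; FORCE is the grip in N (left out, the last holds). Time passes only in rows, so rows that repeat a pose let the fingers close. It gives the time, the measured TCP pose, the force, the opening and the grip force at its end, in the units of the state.
- robot.observe(): the state, without advancing time (a new reading comes with each control period).
- robot.snapshot(name): name is "scene" or "top" or "wrist"; returns a dict with "img" (420x560x3 uint8, red, green, blue), "intrinsics" (3x3 intrinsics, pixels), "view" (4x4, takes a point from world to camera coordinates). Camera axes: x right, y down, z forward; pixel columns grow to the right and rows downward; lengths in m; the calibration is good to about 2 mm. A picture is of the moment at which its call begins. There is no depth.
- robot.hand_in(): hands the job in; it is judged then, once.
The state is a dict: "time": time; "joints": joint angles; "dq": joint speeds; "joint_torque": joint torques, N m; "eef_pos": TCP position; "ee_rot": TCP orientation; "contact_force": force on the tool from outside, world axes, zero at the start; "ft_torque": the same for the moment, N m; "grip_width": finger opening in m; "grip_force": force on a finger pad.
Only numpy, scipy, OpenCV 4.12 (cv2) and the standard library are available. Lean on these libraries where they do the work, as an engineer would, in place of code of your own. Each camera call takes 0.05 s, during which the arm holds its last target. There are 200 camera calls.

## Working session

There is one attempt and no reset: what is moved stays moved. The work goes in short steps, Python scripts to look and compute and a shell command to move; the robot and the scene stay as the last step left them, time stands still between calls to the robot, and variables do not carry over. Pictures are saved under pics/ and viewed, at most 13 in all, crops included, and the job is handed in when it is done.

```bash
mkdir -p pics; ls; python3 - <<'E'
from plant import robot
import cv2,numpy as np
s=robot.observe();print(s['time'],s['eef_pos'],s['ee_rot'],s['grip_width'],robot.tcp_to_grasp)
for n in("scene","top"):
    r=robot.snapshot(n);cv2.imwrite(f"pics/{n}0.png",r["img"][:,:,::-1]);print(n,np.round(r["intrinsics"],1).tolist(),np.round(r["view"],3).tolist())
E
```

```text
pics
0.0 [0.20426961 0.61661079 0.23043298] [ 1.59246939e-01  9.87238475e-01 -7.76437216e-04 -5.21533542e-05] 0.08544484211443289 0.0187
scene [[397.3, 0.0, 274.5], [0.0, 397.3, 210.5], [0.0, 0.0, 1.0]] [[0.604, 0.797, 0.019, -0.383], [0.541, -0.393, -0.743, -0.287], [-0.585, 0.459, -0.669, 1.299], [0.0, 0.0, 0.0, 1.0]]
top [[390.0, 0.0, 282.2], [0.0, 390.0, 204.6], [0.0, 0.0, 1.0]] [[-0.008, -1.0, 0.0, 0.025], [-0.991, 0.008, -0.135, 0.615], [0.135, -0.001, -0.991, 0.835], [0.0, 0.0, 0.0, 1.0]]
```

View pics/scene0.png

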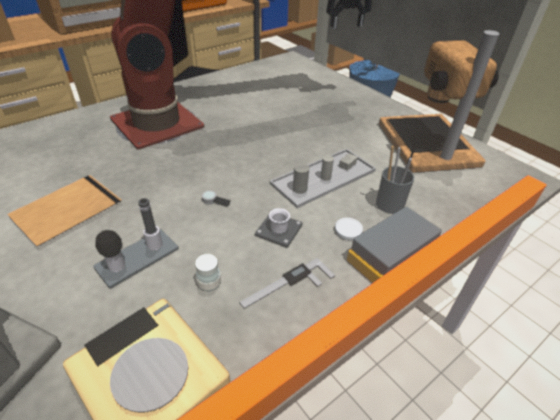

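View pics/top0.png

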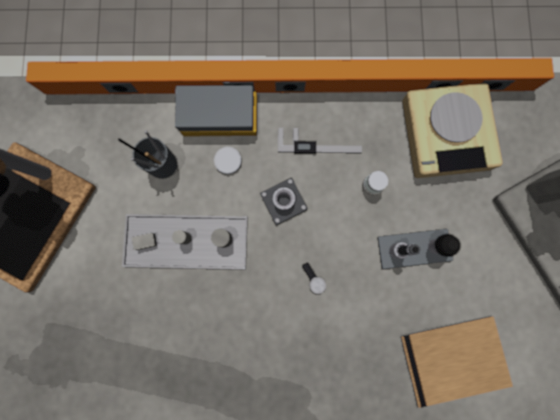

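The scene view shows the tray with three samples, the holder in the middle and the stand at left. In the top view the wide plug is at about (222,238), the thin plug at (182,237), the billet at (145,241), the holder cup at (284,199), the torch tail near (413,249) and the blower at (447,245). I'll enlarge the parts that matter.

```bash
cat > h.py <<'E'
import numpy as np,cv2
from plant import robot
from scipy.spatial.transform import Rotation as R
def ray(r,u,v,z):
    K=np.array(r["intrinsics"]);V=np.array(r["view"]);A=V[:3,:3];c=-A.T@V[:3,3]
    d=A.T@np.linalg.solve(K,[u,v,1.]);return c+d*(z-c[2])/d[2]
def proj(r,p):
    V=np.array(r["view"]);q=np.array(r["intrinsics"])@(V[:3,:3]@p+V[:3,3]);return q[:2]/q[2]
def rel(p,q=None):
    "target TCP p (world m), R q -> shift cm, rotvec deg in tool frame"
    s=robot.observe();T=R.from_quat(s["ee_rot"]);d=T.inv().apply(np.array(p)-s["eef_pos"])*100
    t=(T.inv()*q).as_rotvec(degrees=True) if q is not None else np.zeros(3)
    return np.round(d,2),np.round(t,2)
E
python3 - <<'E'
from h import *
r=robot.snapshot("top");im=r["img"][:,:,::-1]
a=cv2.resize(im[205:275,120:254],None,fx=4,fy=4,interpolation=cv2.INTER_CUBIC)
b=cv2.resize(im[170:240,250:320],None,fx=4,fy=4,interpolation=cv2.INTER_CUBIC)
c=cv2.resize(im[220:275,370:470],None,fx=5,fy=5,interpolation=cv2.INTER_CUBIC)
o=np.zeros((560,800,3),np.uint8);o[:280,:536]=a;o[280:560,:280]=b;o[280:555,290:790]=c
cv2.imwrite("pics/z.png",o)
E
```

```text
(no output)
```

View pics/z.png

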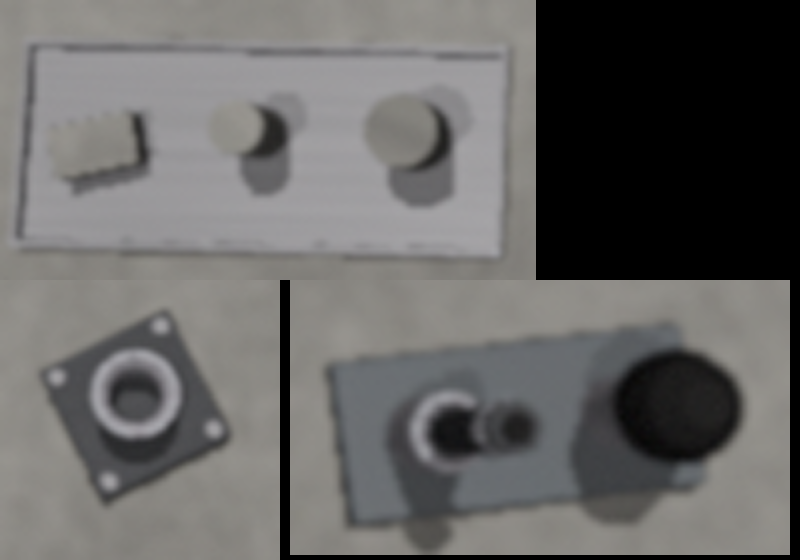

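The crop gives the plug top at (179,236), the holder rim at (283.6,198), the torch tail at (414.6,249) and its sleeve rim at (402,249.6), all in full-image pixels. The stand is tilted slightly in the picture.

```bash
cat >> h.py <<'E'
D=R.from_matrix(np.array([[0,1,0],[1,0,0],[0,0,-1.]]))  # tool down, y (closing) along world x, x along world y
E
python3 - <<'E'
from h import *
r=robot.snapshot("top")
for n,a in dict(plug=(178.9,236.4,.069),wide=(220.9,237.4,.074),holder=(283.6,198.1,.05),tail=(414.6,249.2,.142),sleeve=(402,249.6,.057),bulb=(447.4,244.6,.085)).items():print(n,ray(r,*a).round(4))
p=ray(r,178.9,236.4,.069)
print(rel([p[0],p[1],.20],D))
E
```

```text
plug [0.5438 0.2437 0.069 ]
wide [0.5407 0.1525 0.074 ]
holder [0.6283 0.0175 0.05  ]
tail [ 0.5111 -0.2376  0.142 ]
sleeve [ 0.512  -0.2389  0.057 ]
bulb [ 0.5212 -0.3264  0.085 ]
(array([-43.96, -24.74,   3.1 ]), array([-5.000e-02,  4.000e-02,  7.168e+01]))
```

```bash
python3 -m inch '[[-44,-24.7,3,0,0,71.7,-1],[-44,-24.7,3,0,0,71.7,-1],[-44,-24.7,3,0,0,71.7,-1],[-44,-24.7,3,0,0,71.7,-1],[-44,-24.7,3,0,0,71.7,-1],[-44,-24.7,3,0,0,71.7,-1],[-44,-24.7,3,0,0,71.7,-1],[-44,-24.7,3,0,0,71.7,-1],[-44,-24.7,3,0,0,71.7,-1],[-44,-24.7,3,0,0,71.7,-1],[-44,-24.7,3,0,0,71.7,-1],[-44,-24.7,3,0,0,71.7,-1]]' 30
python3 -m inch '[[0,0,0,0,0,0,-1],[0,0,0,0,0,0,-1]]'
python3 - <<'E'
from h import *
s=robot.observe();print(s["joints"],s["eef_pos"],s["ee_rot"])
r=robot.snapshot("wrist");cv2.imwrite("pics/w1.png",r["img"][:,:,::-1]);print(proj(r,np.array([.5438,.2437,.069])),rel([.5438,.2437,.1],D))
E
```

```text
time: 1.4
eef_pos: [0.5452, 0.2423, 0.201]
ee_rot: [0.709, 0.706, -0.0, 0.0]
contact_force: [-0.1, 0.7, 0.5]
grip_width: 0.0854
grip_force: 0.0
time: 1.6
eef_pos: [0.5432, 0.2462, 0.2013]
ee_rot: [0.706, 0.708, -0.0, -0.0]
contact_force: [-0.1, 0.5, 0.2]
grip_width: 0.0855
grip_force: 0.0
[-0.88516178  0.25380165  0.46086542  1.6615672  -0.11857919  1.25411827
 -0.39744852] [0.54323965 0.24617225 0.20125174] [ 7.06196408e-01  7.08015868e-01 -2.27091834e-06 -4.05341870e-04]
[278.74750621 203.21256395] (array([-0.24,  0.05, 10.13]), array([-0.02, -0.03,  0.14]))
```

View pics/w1.png

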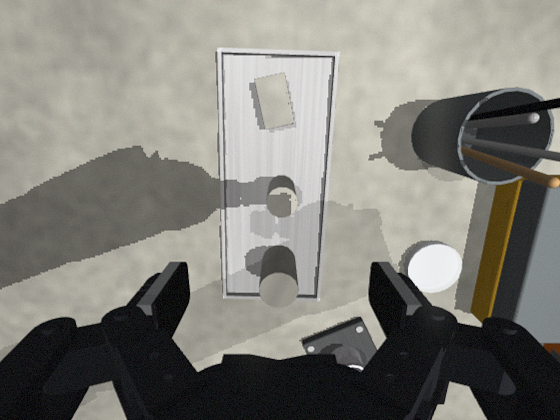

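The wrist view shows the thin plug's top near (283,203), about 4 px from where I predicted it (278.7,203.2). That's close enough to go down and close; I'll check the seating in the pads afterwards.

```bash
python3 -m inch '[[-0.2,0,5,0,0,0,-1],[-0.2,0,9,0,0,0,-1],[-0.2,0,12,0,0,0,-1],[-0.2,0,14,0,0,0,-1],[-0.2,0,15.4,0,0,0,-1],[-0.2,0,15.4,0,0,0,-1],[-0.2,0,15.4,0,0,0,0],[-0.2,0,15.4,0,0,0,0.5],[-0.2,0,15.4,0,0,0,1],[-0.2,0,15.4,0,0,0,1],[-0.2,0,15.4,0,0,0,1],[-0.2,0,15.4,0,0,0,1]]' 40
python3 -m inch '[[0,0,0,0,0,0,1],[0,0,0,0,0,0,1],[0,0,0,0,0,0,1],[0,0,0,0,0,0,1]]'
python3 - <<'E'
from h import *
r=robot.snapshot("wrist");cv2.imwrite("pics/w2.png",r["img"][:,:,::-1]);s=robot.observe();print(s["eef_pos"])
T=R.from_quat(s["ee_rot"])
for dz in(-.0187-.0,0):print(proj(r,s["eef_pos"]+T.apply([0,0,dz])))
E
```

```text
time: 2.85
eef_pos: [0.545, 0.2425, 0.0483]
ee_rot: [0.707, 0.707, 0.001, 0.0]
contact_force: [-0.4, -0.2, 6.5]
grip_width: 0.029
grip_force: 39.1
time: 3.25
eef_pos: [0.5449, 0.2425, 0.0483]
ee_rot: [0.707, 0.707, 0.001, 0.0]
contact_force: [-1.0, 0.0, 6.5]
grip_width: 0.0287
grip_force: 39.1
[0.54497659 0.24250446 0.04828518]
[277.81953588 284.90674423]
[277.88280703 266.07624887]
```

View pics/w2.png

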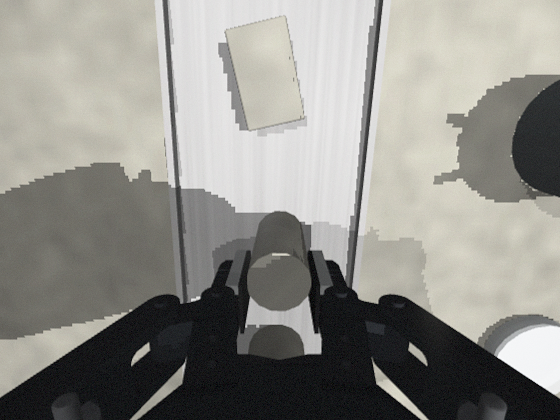

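The thin plug is between the pads. Its top ellipse is centred near (278.5,283), while the tool axis at that height projects to about (278,287), so the plug sits about 2 mm towards +y.

```bash
python3 - <<'E'
from h import *
r=robot.snapshot("wrist");p=ray(r,278.5,283,.069);s=robot.observe();print(p-s["eef_pos"])
d=p-s["eef_pos"];print(rel([.6283-d[0],.0175-d[1],.16],D))
E
python3 -m inch '[[0,0,-3,0,0,0,1],[0,0,-6,0,0,0,1],[0,0,-9,0,0,0,1],[0,0,-11,0,0,0,1],[0,0,-11,0,0,0,1]]'
```

```text
[0.00033148 0.0020962  0.02072996]
(array([-22.7 ,   8.33, -11.18]), array([ 0.06, -0.05, -0.03]))
time: 3.85
eef_pos: [0.5459, 0.2428, 0.1603]
ee_rot: [0.707, 0.707, 0.002, 0.0]
contact_force: [1.0, -0.3, -1.8]
grip_width: 0.0282
grip_force: 40.2
```

```bash
python3 -m inch '[[-4,1.5,0,0,0,0,1],[-8,3,0,0,0,0,1],[-12,4.5,0,0,0,0,1],[-16,6,0,0,0,0,1],[-20,7.3,0,0,0,0,1],[-22,8,0,0,0,0,1],[-22.7,8.3,0,0,0,0,1],[-22.7,8.3,0,0,0,0,1],[-22.7,8.3,0,0,0,0,1],[-22.7,8.3,0,0,0,0,1]]'
python3 - <<'E'
from h import *
s=robot.observe();print(s["eef_pos"],s["ee_rot"],s["joints"])
a=robot.snapshot("wrist");b=robot.snapshot("scene");c=robot.snapshot("top")
pc=proj(a,np.array([.6283,.0175,.05]));print(pc)
for n,q in(("scene",b),("top",c)):print(n,proj(q,np.array([.6283,.0175,.05])))
o=np.zeros((420,800,3),np.uint8)
o[:300,:400]=cv2.resize(a["img"],(400,300))[:,:,::-1]
u,v=proj(b,np.array([.6283,.0175,.09])).astype(int)
o[:400,400:800]=cv2.resize(b["img"][v-50:v+50,u-50:u+50,::-1],None,fx=4,fy=4,interpolation=cv2.INTER_CUBIC);print(u,v)
cv2.imwrite("pics/p3.png",o)
E
```

```text
time: 4.85
eef_pos: [0.6269, 0.0174, 0.1569]
ee_rot: [0.706, 0.708, -0.0, -0.001]
contact_force: [0.4, 0.1, -1.4]
grip_width: 0.0287
grip_force: 40.2
[0.62686647 0.01737872 0.15691039] [ 7.06314549e-01  7.07897942e-01 -1.19728537e-05 -5.12171716e-04] [-0.54025806  0.36866207  0.56076171  1.64073204 -0.20845718  1.19298964
  0.06992122]
[279.79554973 208.1704889 ]
scene [279.26936229 214.584551  ]
top [283.61503009 198.11905211]
279 201
```

View pics/p3.png

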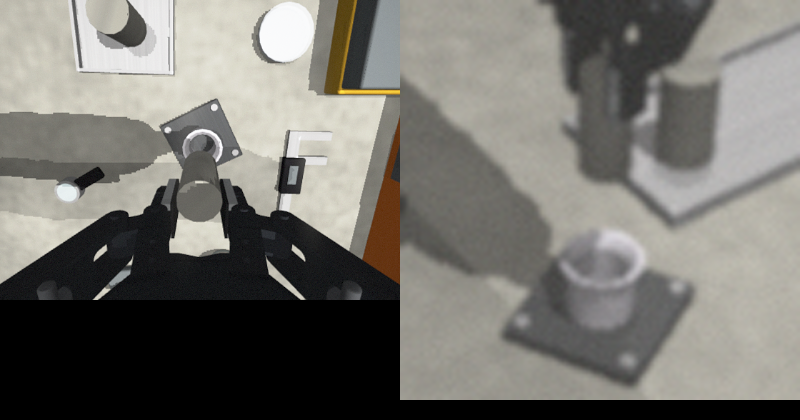

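Left is the wrist view, with the cup rim centred near full-image pixel (284.2,205.8); right is the scene view, with the rim near (279.5,216.5). The plug hangs upright above the holder.

```bash
python3 - <<'E'
from h import *
a=robot.snapshot("wrist");b=robot.snapshot("scene")
print(ray(a,284.2,205.8,.05),ray(b,279.5,216.5,.05))
s=robot.observe();print(s["eef_pos"],rel([.6295,.0158,.1],D))
E
```

```text
[0.63233966 0.01855241 0.05      ] [0.63369773 0.01399493 0.05      ]
[0.62722214 0.01592355 0.15738621] (array([-0.01,  0.23,  5.74]), array([ 0.01, -0.01,  0.03]))
```

```bash
python3 -m inch '[[0,0.3,3,0,0,0,1],[0,0.3,5.5,0,0,0,1],[0,0.3,6.3,0,0,0,1],[0,0.3,6.8,0,0,0,1],[0,0.3,7.2,0,0,0,1],[0,0.3,7.2,0,0,0,1]]'
python3 - <<'E'
from h import *
s=robot.observe();print(s["eef_pos"])
b=robot.snapshot("scene");a=robot.snapshot("wrist")
o=np.zeros((420,800,3),np.uint8)
o[:400,:400]=cv2.resize(b["img"][151:251,229:329,::-1],None,fx=4,fy=4,interpolation=cv2.INTER_CUBIC)
o[:400,400:]=cv2.resize(a["img"][150:350,180:380,::-1],None,fx=2,fy=2)
cv2.imwrite("pics/p4.png",o)
E
```

```text
time: 5.7
eef_pos: [0.6306, 0.0152, 0.0859]
ee_rot: [0.707, 0.707, 0.0, 0.0]
contact_force: [-0.2, -0.0, -0.6]
grip_width: 0.0286
grip_force: 40.1
[0.63061617 0.01515762 0.08585377]
```

View pics/p4.png

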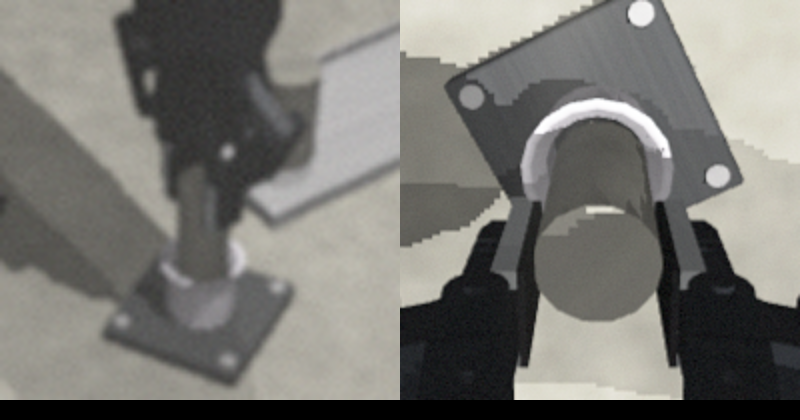

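Both views show the plug in the flare, centred on the rim sideways (plug and rim both at about 598 in the wrist crop, and both at about 202 in the scene crop). I'll lower it while watching the force.

```bash
python3 -m inch '[[0,0,0.3,0,0,0,1],[0,0,0.6,0,0,0,1],[0,0,0.6,0,0,0,1]]'; python3 -m inch '[[0,0,0.3,0,0,0,1],[0,0,0.6,0,0,0,1],[0,0,0.6,0,0,0,1]]'
```

```text
time: 6.1
eef_pos: [0.6301, 0.0152, 0.0789]
ee_rot: [0.707, 0.707, -0.0, -0.0]
contact_force: [0.4, 0.4, -1.5]
grip_width: 0.0289
grip_force: 40.2
time: 6.4
eef_pos: [0.6299, 0.0152, 0.0727]
ee_rot: [0.707, 0.707, -0.0, -0.0]
contact_force: [0.8, -1.3, -1.1]
grip_width: 0.0288
grip_force: 40.2
```

```bash
python3 -m inch '[[0,0,0.4,0,0,0,1],[0,0,0.8,0,0,0,1],[0,0,1.1,0,0,0,1],[0,0,1.1,0,0,0,1]]'; python3 -m inch '[[0,0,0.3,0,0,0,1],[0,0,0.5,0,0,0,1],[0,0,0.6,0,0,0,1],[0,0,0.6,0,0,0,1]]'
```

```text
time: 6.8
eef_pos: [0.6299, 0.0152, 0.0617]
ee_rot: [0.707, 0.707, -0.0, -0.0]
contact_force: [0.7, 0.6, -2.5]
grip_width: 0.0285
grip_force: 40.2
time: 7.2
eef_pos: [0.6303, 0.0152, 0.0564]
ee_rot: [0.707, 0.707, -0.0, -0.0]
contact_force: [0.1, -0.3, -0.3]
grip_width: 0.0284
grip_force: 40.2
```

```bash
python3 -m inch '[[0,0,0.15,0,0,0,1],[0,0,0.15,0,0,0,1]]'; python3 -m inch '[[0,0,0,0,0,0,-0.2],[0,0,0,0,0,0,-1],[0,0,0,0,0,0,-1],[0,0,0,0,0,0,-1],[0,0,-3,0,0,0,-1],[0,0,-7,0,0,0,-1],[0,0,-11,0,0,0,-1],[0,0,-14,0,0,0,-1],[0,0,-14,0,0,0,-1]]'
python3 - <<'E'
from h import *
s=robot.observe();print(s["eef_pos"])
b=robot.snapshot("scene");a=robot.snapshot("wrist")
o=np.zeros((420,800,3),np.uint8)
o[:400,:400]=cv2.resize(b["img"][151:251,229:329,::-1],None,fx=4,fy=4,interpolation=cv2.INTER_CUBIC)
o[:400,400:]=cv2.resize(a["img"][150:350,180:380,::-1],None,fx=2,fy=2)
cv2.imwrite("pics/p5.png",o)
P=np.array([.6303,.0173,.077]);print(proj(b,P),proj(a,P),proj(robot.snapshot("top"),P))
E
```

```text
time: 7.4
eef_pos: [0.6306, 0.0151, 0.0562]
ee_rot: [0.707, 0.707, 0.0, 0.0]
contact_force: [-4.3, -0.7, 11.4]
grip_width: 0.0282
grip_force: 41.3
time: 8.3
eef_pos: [0.6326, 0.0149, 0.1997]
ee_rot: [0.707, 0.707, 0.003, 0.002]
contact_force: [1.0, 0.3, -0.2]
grip_width: 0.0858
grip_force: 0.0
[0.63261286 0.01491504 0.19966569]
[280.06944496 206.20269524] [276.17174362 201.80877333] [283.74713193 195.31184825]
```

View pics/p5.png

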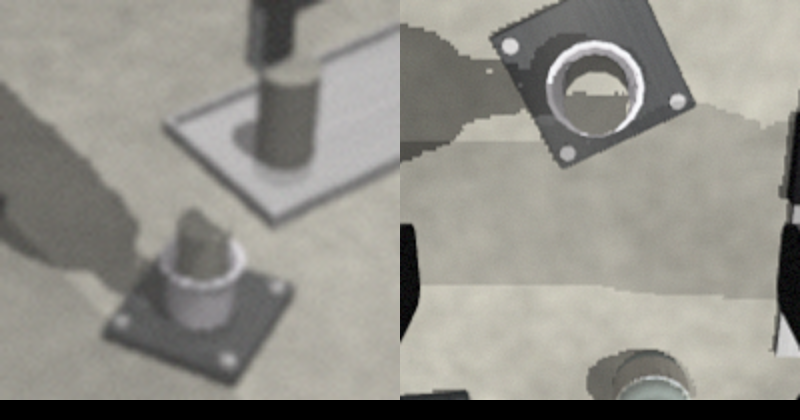

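The plug stands home in the cup: the 11 N push showed the floor contact, and its top sits near scene pixel (280,206.5), as predicted for z = 0.077. Next is the torch.

```bash
python3 -m inch '[[-4,-2,0,0,0,0,-1],[-8,-4,0,0,0,0,-1],[-12,-6,0,0,0,0,-1],[-16,-8,0,0,0,0,-1],[-20,-10,0,0,0,0,-1],[-23,-11.2,0,0,0,0,-1],[-25,-12,0,0,0,0,-1],[-25.3,-12,0,0,0,0,-1],[-25.3,-12,0,0,0,0,-1],[-25.3,-12,0,0,0,0,-1]]'
python3 - <<'E'
from h import *
s=robot.observe();print(s["eef_pos"],s["joints"])
b=robot.snapshot("scene");a=robot.snapshot("wrist")
P=np.array([.513,-.238,.142]);u,v=proj(b,P).astype(int);print(u,v,proj(a,P),proj(b,P),proj(b,[.513,-.238,.057]),proj(a,[.513,-.238,.057]))
o=np.zeros((420,800,3),np.uint8)
o[:400,:400]=cv2.resize(b["img"][v-30:v+70,u-50:u+50,::-1],None,fx=4,fy=4,interpolation=cv2.INTER_CUBIC)
o[:300,400:]=cv2.resize(a["img"],(400,300))[:,:,::-1]
cv2.imwrite("pics/p6.png",o);print(rel([.513,-.238,.085],D))
E
```

```text
time: 9.45
eef_pos: [0.5105, -0.2362, 0.194]
ee_rot: [0.707, 0.708, -0.0, -0.001]
contact_force: [0.1, -0.4, 0.2]
grip_width: 0.0855
grip_force: 0.0
[ 0.51051077 -0.23624599  0.19398196] [-0.26813478  0.20765971  0.71650714  1.76063883 -0.14417256  1.22813349
  0.48779464]
144 199 [281.44598878 233.24814876] [144.26692306 199.9206368 ] [152.2109706  230.10064092] [280.67122941 201.19261523]
(array([-0.18,  0.24, 10.93]), array([-0.04, -0.02,  0.1 ]))
```

View pics/p6.png

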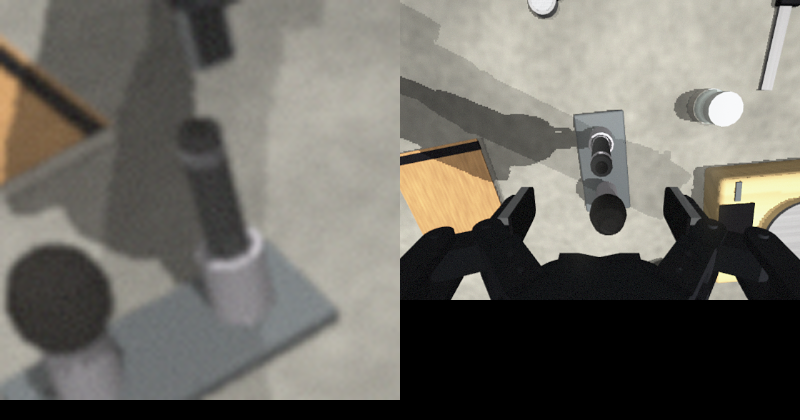

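The torch tail is at about wrist (283,231) and scene (143,201), within 2 mm of where I expected it. The closing axis is square to the torch–blower line, so I'll descend and grip.

```bash
python3 -m inch '[[-0.1,0.2,3,0,0,0,-1],[-0.1,0.2,6,0,0,0,-1],[-0.1,0.2,9,0,0,0,-1],[-0.1,0.2,10.5,0,0,0,-1],[-0.1,0.2,11,0,0,0,-1],[-0.1,0.2,11,0,0,0,-0.3],[-0.1,0.2,11,0,0,0,0.4],[-0.1,0.2,11,0,0,0,1],[-0.1,0.2,11,0,0,0,1],[-0.1,0.2,11,0,0,0,1],[-0.1,0.2,11,0,0,0,1],[-0.1,0.2,11,0,0,0,1]]' 60
python3 -m inch '[[0,0,0,0,0,0,1],[0,0,0,0,0,0,1],[0,0,0,0,0,0,1]]'
```

```text
time: 10.75
eef_pos: [0.5127, -0.239, 0.0857]
ee_rot: [0.707, 0.707, 0.0, 0.001]
contact_force: [-0.1, 0.4, 6.0]
grip_width: 0.0205
grip_force: 58.4
time: 11.05
eef_pos: [0.5128, -0.239, 0.0858]
ee_rot: [0.707, 0.707, 0.0, 0.001]
contact_force: [-0.5, 0.8, 6.7]
grip_width: 0.0205
grip_force: 58.4
```

```bash
python3 -m inch '[[0,0,-1,0,0,0,1],[0,0,-2,0,0,0,1],[0,0,-3,0,0,0,1],[0,0,-4.5,0,0,0,1],[0,0,-6,0,0,0,1],[0,0,-8,0,0,0,1],[0,0,-10,0,0,0,1],[0,0,-12,0,0,0,1],[0,0,-14,0,0,0,1],[0,0,-16,0,0,0,1],[0,0,-16,0,0,0,1],[0,0,-16,0,0,0,1]]'
python3 - <<'E'
from h import *
s=robot.observe();p=s["eef_pos"];T=R.from_quat(s["ee_rot"]);print(p,s["ee_rot"],s["joints"])
b=robot.snapshot("scene");a=robot.snapshot("wrist")
L=p+T.apply([0,0,.0738]);B=p+T.apply([0,0,-.0532])
print("lens",proj(b,L),proj(a,L),"tail",proj(b,B),proj(a,B))
u,v=proj(b,L).astype(int);print(u,v)
o=np.zeros((420,800,3),np.uint8)
o[:400,:400]=cv2.resize(b["img"][v-60:v+40,u-50:u+50,::-1],None,fx=4,fy=4,interpolation=cv2.INTER_CUBIC)
o[:400,400:]=cv2.resize(a["img"][150:350,180:380,::-1],None,fx=2,fy=2)
cv2.imwrite("pics/p7.png",o)
# final: torch axis direction (tool z) in world: horizontal heading h, 45 deg down
P=np.array([.6305,.0173,.077])
for az in(90,65,45):
    h=np.array([np.cos(np.radians(az)),np.sin(np.radians(az)),0]);z=(h+[0,0,-1])/2**.5
    y=np.cross(z,[0,0,1]);y/=np.linalg.norm(y);x=np.cross(y,z);q=R.from_matrix(np.c_[x,y,z])
    t=P-z*(.08+.0738)-x*.000;print(az,t,rel(t,q))
E
```

```text
time: 12.25
eef_pos: [0.5122, -0.2388, 0.2453]
ee_rot: [0.707, 0.707, 0.0, 0.0]
contact_force: [-1.4, -0.1, -1.6]
grip_width: 0.0207
grip_force: 58.7
[ 0.51222248 -0.23882618  0.24531035] [7.07265357e-01 7.06947999e-01 3.52815610e-04 3.41719522e-04] [-0.28145846  0.17256462  0.72901749  1.68629103 -0.11859393  1.32679957
  0.46835802]
lens [140.68734528 188.37953812] [278.56211343 221.17876676] tail [125.57410652 131.29520995] [278.31282267 338.15874237]
140 188
90 [ 0.6305     -0.09145302  0.18575302] (array([14.71, 11.88,  5.83]), array([-0.06, 44.98, -0.05]))
65 [ 0.58453899 -0.08126371  0.18575302] (array([15.73,  7.28,  5.83]), array([-9.87, 44.27, 23.65]))
45 [ 0.5536     -0.0596      0.18575302] (array([17.89,  4.19,  5.84]), array([-17.71,  42.63,  42.57]))
```

View pics/p7.png

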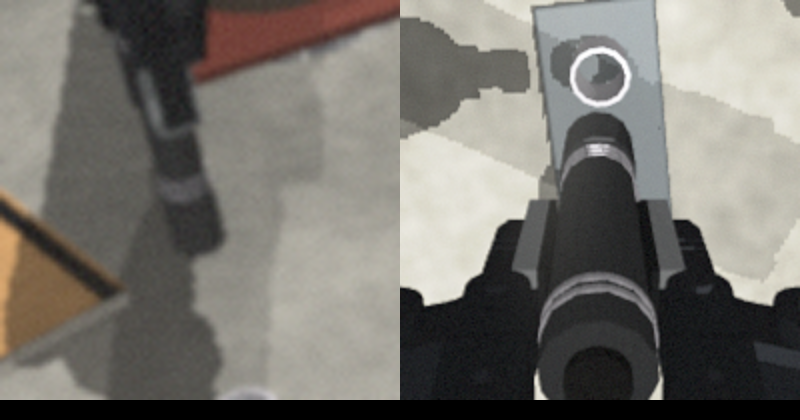

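The torch is clear of the stand and in line with the tool: the lens end is at about scene (140.8,188.7), predicted (140.7,188.4), and the button is at wrist (279,337.5), predicted (278,338). I'll carry it over while tilting it, then lower it to the pose.

```bash
python3 -m inch '[[2,1.6,-1,0,5,0,1],[4,3.2,-1,0,10,0,1],[6,4.8,-1,0,16,0,1],[8,6.4,-1,0,22,0,1],[10,8,-1,0,28,0,1],[12,9.6,-1,0,34,0,1],[13.5,11,-1,0,40,0,1],[14.5,11.8,0,0,45,0,1],[14.7,11.9,0,0,45,0,1],[14.7,11.9,0,0,45,0,1],[14.7,11.9,0,0,45,0,1],[14.7,11.9,0,0,45,0,1]]'
python3 - <<'E'
from h import *
s=robot.observe();T=R.from_quat(s["ee_rot"]);print(s["eef_pos"],T.as_matrix()[:,2],s["joints"])
P=np.array([.6305,.0173,.077]);z=np.array([0,1,-1])/2**.5
q=R.from_matrix(np.c_[[0,.7071,.7071],[1,0,0],z]);print(rel(P-z*.1538,q))
E
```

```text
time: 13.55
eef_pos: [0.6313, -0.0918, 0.2462]
ee_rot: [0.653, 0.654, 0.271, -0.269]
contact_force: [-0.8, 0.6, -1.7]
grip_width: 0.0206
grip_force: 58.8
[ 0.63130136 -0.09178599  0.24624304] [ 0.00133177  0.70571111 -0.70849845] [ 0.0684644   0.57925969  0.55894271  1.39882909 -0.91932016  1.75443805
  0.69620418]
(array([-4.25, -0.09,  4.31]), array([0.08, 0.11, 0.09]))
```

```bash
python3 -m inch '[[-1,0,1,0,0,0,1],[-2,0,2,0,0,0,1],[-3,0,3,0,0,0,1],[-3.8,0,3.8,0,0,0,1],[-4.25,-0.1,4.3,0.1,0.1,0.1,1],[-4.25,-0.1,4.3,0.1,0.1,0.1,1],[-4.25,-0.1,4.3,0.1,0.1,0.1,1],[-4.25,-0.1,4.3,0.1,0.1,0.1,1],[-4.25,-0.1,4.3,0.1,0.1,0.1,1],[-4.25,-0.1,4.3,0.1,0.1,0.1,1]]'
python3 - <<'E'
from h import *
s=robot.observe();p=s["eef_pos"];T=R.from_quat(s["ee_rot"]);print(p,T.as_matrix()[:,2],s["joints"])
P=np.array([.6305,.0173,.077]);L=p+T.apply([0,0,.0738]);print("lens",L,"aim",L+T.apply([0,0,.08])-P)
b=robot.snapshot("scene");a=robot.snapshot("top")
for q in(b,a):print(proj(q,L),proj(q,P),proj(q,L-T.apply([0,0,.127])))
o=np.zeros((420,800,3),np.uint8)
u,v=proj(b,L).astype(int);o[:400,:400]=cv2.resize(b["img"][v-50:v+50,u-50:u+50,::-1],None,fx=4,fy=4,interpolation=cv2.INTER_CUBIC);print(u,v)
u,v=proj(a,L).astype(int);o[:400,400:]=cv2.resize(a["img"][v-50:v+50,u-50:u+50,::-1],None,fx=4,fy=4,interpolation=cv2.INTER_CUBIC);print(u,v)
cv2.imwrite("pics/p8.png",o)
E
```

```text
time: 14.55
eef_pos: [0.6304, -0.0916, 0.1848]
ee_rot: [0.653, 0.653, 0.271, -0.272]
contact_force: [0.4, -0.1, -1.0]
grip_width: 0.0209
grip_force: 58.8
[ 0.63039736 -0.09156617  0.18483937] [-0.00091135  0.70816848 -0.70604289] [ 0.07554509  0.63270071  0.54421818  1.45505501 -0.9320947   1.68609913
  0.76935604]
lens [ 0.6303301  -0.03930333  0.13273341] aim [-2.42809644e-04  5.01466613e-05 -7.50025198e-04]
[259.25729402 196.61496935] [280.12427333 206.25061872] [218.67409355 177.46148938]
[311.85840789 190.70712885] [283.74636472 195.22053744] [365.75436083 181.74336498]
259 196
311 190
```

View pics/p8.png

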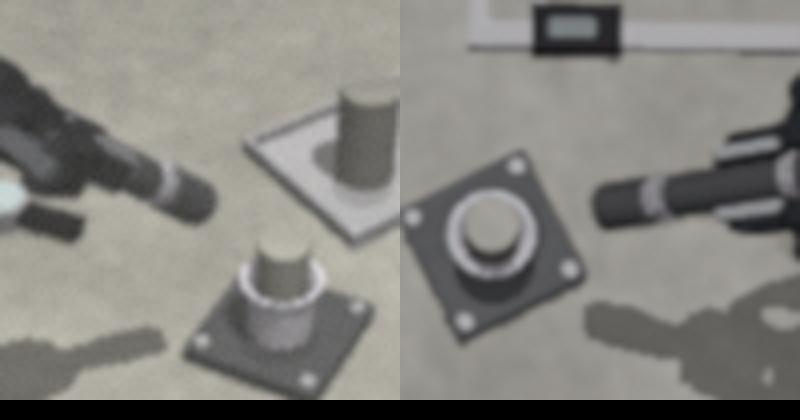

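The top view shows the plug upright in the cup and the torch aslant, pointing at it: face near (284,195), lens near (310,192). The scene view agrees, with the face at (280,207) and the lens at (260,197). By kinematics the aim is within 1 mm at 8 cm and the arm is still, so I'm handing in.

```bash
python3 -m inch '[[0,0,0,0,0,0,1],[0,0,0,0,0,0,1],[0,0,0,0,0,0,1],[0,0,0,0,0,0,1]]'; python3 -c "
from plant import robot
print(abs(robot.observe()['dq']).max());print(robot.hand_in())"
```

```text
time: 15.05
eef_pos: [0.6302, -0.0915, 0.1844]
ee_rot: [0.654, 0.653, 0.27, -0.272]
contact_force: [0.3, -0.2, -2.1]
grip_width: 0.0209
grip_force: 58.8
0.0023504581369311797
the job is handed in; nothing more can be done
None
```

The job is handed in at 15 s: the 30 mm plug stands home and released in the holder cup, and the torch is held still at 45° about 8 cm from its upper face, aimed at the centre by the arm's own position readings; the hand-in gave no verdict.

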